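# Gauge the bore depth of an end sleeve and sort it

## Robot

A 7-joint arm with a two-finger parallel gripper is mounted at the origin on a cart in front of the work surface, level with it; the furniture and walls round the work are solid. World frame = base frame: x ahead of the robot, y to its left, z up, the work surface at z = 0. Lengths are in m, angles in rad, forces in N, time in s.
With the tool pointing down it reaches from about 0.4 to 0.85 m from the base axis. Payload 4.5 kg.
Tool frame: the origin (TCP) lies on the centre line of the jaws, within the pads' length; the fingertips stand ahead of it and the grasp point (between the pads) lies 6 mm ahead of it (r.tcp_to_tips is the x of the fingertips in the tool frame, in m); x points along the fingers, y is the direction in which the jaws open and shut, and the axes are right-handed (so a half turn about x gives the same grasp; the last joint's range is limited). The gripper opens to 88 mm and grips with 3 to 60 N. Pads are 18 mm wide; open, the fingers measure 123 mm over their backs; the gripper's body (75 mm by 187 mm) begins 45 mm behind the grasp point.
Start: joints at [1.227, 0.689, -0.195, 1.565, 0.157, 0.902, -0.215], TCP at [0.231, -0.581, 0.264] pointing down, gripper open.
Joint ranges: [-3.01, 3.01], [-0.46, 2.08], [-1.47, 1.51], [0.13, 2.56], [-1, 4.14], [0.04, 2.09], [-2.66, 2.66]. Speed limits (rad/s): [2.57, 2.57, 3.14, 3.14, 3.14, 3.14, 3.14].

## Interface

Orientations are given as a unit quaternion [x, y, z, w].
In Python, from plant import r gives the robot as it stands.
- The arm moves only by the tool play_rows, never from a script. Its argument "targets" is a list of rows, each a list of 3 entries, a list of its own where there are three numbers: the turn, a rotation vector about the world's x, y, z in rad, then the shift along the world's x, y, z in units of 40 mm (1.0 is 40 mm), then the closure in counts, from 0 (fully open) to 255 (shut). A call has 1 to 5 rows; each row shifts and turns the commanded pose from where the row before left it; what a row does not reach is not made up. A row lasts 1/10 s, in which the tool goes at most 50 mm and 8.59 degrees, less where a joint would pass 70% of its speed; a pose out of reach is approached as far as the arm can. A call is refused whole if a number of a shift passes 1 or a number of a turn 0.15, either way. A call with a gripper value outside its range is refused whole. The fingers move at their own pace and stop on an object; "newtons" is the grip in N (left out, the last holds). Time passes only in rows, so rows that do not move let the fingers close. It gives the time, the measured TCP pose, the force and the opening at its end, in the units of the state.
- r.get_state(): the state, without advancing time (a new reading comes with each control period).
- r.snapshot(name): name is "side" or "top"; returns a dict with "color" (420x560x3 uint8, red, green, blue), "fx", "fy", "cx", "cy" (pixels), "dist" ([k1, k2, p1, p2, k3] as OpenCV has them; the pictures are not rectified), "cam_to_world" (4x4, takes a point from camera to world coordinates). Camera axes: x right, y up, looking along -z (the intrinsics and any distortion apply to the point x, -y, -z); pixel columns grow to the right and rows downward; lengths in m; the calibration is good to about 2 mm. A picture is of the moment at which its call begins. There is no depth.
- r.finish_job(): hands the job in, once; it reports no verdict.
The state is a dict: "clock": time; "q": joint angles; "qd": joint speeds; "joint_torque": joint torques, N m; "tool_pos": TCP position; "eef_rot": TCP orientation; "contact_force": force on the tool from outside, world axes, zero at the start; "moment": the same for the moment, N m; "opening": opening from 0.0 (shut) to 1.0 (fully open).
Only numpy, scipy, OpenCV 4.12 (cv2) and the standard library are available. Lean on these libraries where they do the work, as an engineer would, in place of code of your own. Each camera call takes 0.05 s, during which the arm holds its last target.

## Task

Test whether the square metal sleeve is bored deep enough: slide its open end along the horizontal pin of the bench gauge, letting it push the orange ring along, until it will go no further. If the ring ends up home against the grey upright, lay the sleeve flat in the green tray; if the sleeve bottoms out on the pin's tip and leaves the ring clearly short of the upright, lay it flat in the red tray (a borderline sleeve, less than a centimetre short, may go in either). Keep the fingers from pushing the gauge or its ring, and leave the loose fittings round about where they are.

Things in the scene. Friction and masses are not known exactly. Their poses are not given: they have to be found in the camera images.
- sleeve: Loose square aluminium sleeve, 38 x 38 x 76 mm, about 0.22 kg, lying on a wooden block. Origin: centre of its underside, 19 mm below the bore axis. x runs along the bore, out of the open end (x = +38 mm), which at first faces away from the robot (yaw within 0.35 rad); the closed end has a brass stub (22 mm diameter, 10 mm long). Round 25 mm bore, 16 to 66 mm deep, hidden from outside.
- sleeve_mouth (a point): Centre of the sleeve's bore mouth, on the bore axis; axes as sleeve.
- block: Fixed wooden block, 110 x 70 x 45 mm high, on which the sleeve lies at first. Origin: centre of its underside.
- gauge: Fixed bench gauge. Origin: centre of the underside of its base (120 x 56 x 14 mm, long along x). A grey upright (20 x 48 x 106 mm high) has its face at x = +40 mm; from it a level steel pin of 18 mm diameter points along -x, roughly to the robot, axis at y = 0, z = 80 mm. It ends at x = -5 mm, tapered over the last 6 mm, and a brass spring button projects 6 mm more.
- pin_tip (a point): Nose of the brass button when out, on the pin axis, at x = -11 mm of the gauge; axes as gauge. Sleeves slide on along the gauge's +x; a push of 6 to 10 N is enough. A bore deeper than 43 mm stops with the mouth at x = +34 mm of the gauge (ring against the upright), a shorter one with the mouth at its depth less 7 to 9 mm.
- depth_ring (a joint): Orange plastic ring on the pin, 33 mm in diameter, 6 mm thick, pushed along by a sleeve's rim; it stays where it is left (about 1 N of friction). Value in m: its near face lies at this x of the gauge; 0 near the pin's end, 0.034 home against the upright. It starts at 0 to 0.006; a short sleeve leaves it at its bore depth less 7 to 9 mm.
- tip_button (a joint): Brass spring button in the tip of the pin, 11 mm in diameter. Value in m: 0 out, 0.004 fully pressed (0.8 N to start, 4 N fully in). The floor of a short bore presses it in; a bore over 45 mm deep never reaches it.
- tray_pass: Fixed low green plastic tray, 112 (x) x 122 (y) x 20 mm high outside, walls and floor 4 mm. Origin: centre of its underside.
- tray_reject: Fixed low red plastic tray, same size and origin as the green one; the two may change places.
- tape_roll: Loose roll of thread seal tape lying flat, 49 mm in diameter, 14 mm high; bystander. Origin: centre of its underside.
- iron_coupling: Loose grey coupling standing on end, 44 mm in diameter, 41 mm high; bystander. Origin: centre of its underside.
- rusty_union: Loose rusty union fitting, 47 x 54 x 47 mm; bystander. Origin: centre of its underside.
Mind the look-alikes: they are no part of the job. Of the things that look like the sleeve, the larger one is meant.

How it is judged:
On the way:
1. the sleeve is slid onto the gauge pin, in line with it, until either the ring is home against the upright or the bore's floor presses the button in the pin's tip by more than 1.5 mm (y of sleeve_mouth in the frame of gauge between -0.006 and 0.006 m and angle between the x axis of sleeve and the x axis of gauge, either way round below 0.2 rad and z of sleeve_mouth in the frame of gauge between 0.074 and 0.086 m and ((value of joint depth_ring above 0.031 m and x of sleeve_mouth in the frame of gauge above 0.028 m) or (value of joint tip_button above 0.0015 m and x of sleeve_mouth in the frame of gauge above 0.003 m))), for 0.1 s.
At the end, for the whole second after the job is handed in: Sleeve at rest, flat within 0.12 rad, below 35 mm, its middle within 30 mm (x) and 50 mm (y) of a tray's middle: green tray if the ring is home (above 0.0325), red if it is 10 mm or more short (below 0.024), either tray in between (((value of joint depth_ring above 0.024 m and x of sleeve in the frame of tray_pass between -0.03 and 0.03 m and y of sleeve in the frame of tray_pass between -0.05 and 0.05 m and angle between sleeve's own x axis and vertical between 1.45 and 1.69 rad) or (value of joint depth_ring below 0.0325 m and x of sleeve in the frame of tray_reject between -0.03 and 0.03 m and y of sleeve in the frame of tray_reject between -0.05 and 0.05 m and angle between sleeve's own x axis and vertical between 1.45 and 1.69 rad)) and height (world z) of sleeve below 0.035 m and linear speed of sleeve below 0.02 m/s); the robot touches nothing.
It fails at once if the fingers push the gauge or its ring (more than 5 N) (contact force between the fingers and gauge above 5 N).
It fails at once if a bystander fitting is moved more than 30 mm (distance of any of tape_roll, iron_coupling, rusty_union from where it was at the start of the episode above 0.03 m).
It also fails if it takes over 48 s, if anything falls off the work surface, if the arm or the gripper's body presses on something with over 40 N, if the wrist force passes 120 N, or if a joint passes its speed limit or range.

## Working session

There is one attempt and no reset: what is moved stays moved. The work goes in short steps, Python scripts to look and compute and a tool call to move; the robot and the scene stay as the last step left them, time stands still between calls to the robot, and variables do not carry over. Pictures are saved under pics/ and viewed, and the job is handed in when it is done.

Besides the shell and the picture viewer there is one more tool, called after "Emit:" as name(argument=value, ...), one argument or row to a line, values as JSON. play_rows: Moves the arm, as the interface text tells. Its arguments: {"type":"object","properties":{"targets":{"type":"array","items":{"type":"array"}},"newtons":{"type":"number"}},"required":["targets"]}

```bash
ls; mkdir -p pics; python3 - <<'E'
from plant import r
import cv2
s=r.get_state(); print({k:s[k] for k in('clock','tool_pos','eef_rot','opening','contact_force')}, r.tcp_to_tips)
import pickle
for n in('side','top'):
    d=r.snapshot(n); pickle.dump(d,open(f'{n}0.pkl','wb')); cv2.imwrite(f'pics/{n}0.png',d['color'][:,:,::-1]); print(n,d['fx'],d['cx'],d['cy'],d['dist'],d['cam_to_world'])
E
```

```text
pics
{'clock': 0.0, 'tool_pos': array([ 0.23027671, -0.58039011,  0.26290103]), 'eef_rot': array([-0.69435183, -0.13344451,  0.69469135, -0.13218179]), 'opening': 1.0019349772912522, 'contact_force': array([0.64206216, 0.45328062, 0.64635715])} 0.025
side 385.71210253452483 276.29041974318 203.5932379352726 [-0.10598936  0.          0.          0.          0.        ] [[ 0.99795236 -0.05428529  0.03382589  0.56299596]
 [ 0.05888644  0.57332237 -0.81721102 -1.02758475]
 [ 0.02496939  0.81752955  0.57534508  0.74168734]
 [ 0.          0.          0.          1.        ]]
top 439.88540432547484 274.27022011315904 205.0774900818379 [-0.08308417  0.          0.          0.          0.        ] [[-0.00553966  0.99881729 -0.04830455  0.44254936]
 [-0.99990239 -0.00491312  0.01307978 -0.0724165 ]
 [ 0.01282699  0.04837229  0.99874701  1.2369308 ]
 [ 0.          0.          0.          1.        ]]
```

View pics/side0.png

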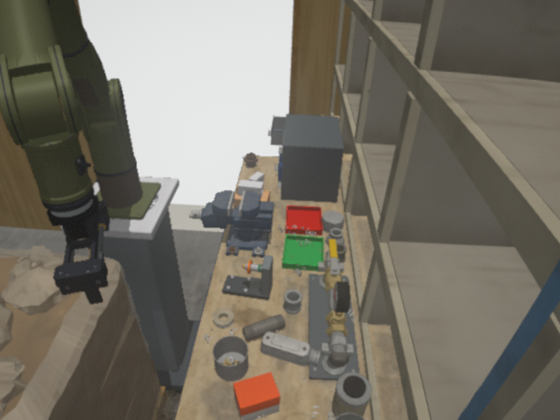

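View pics/top0.png

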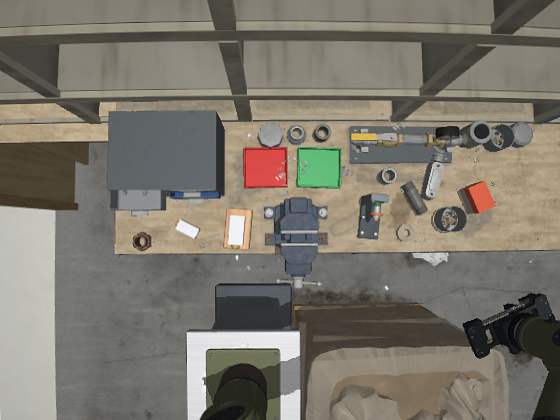

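```bash
cat > h.py <<'E'
import numpy as np,cv2,pickle
def K(d): return np.array([[d['fx'],0,d['cx']],[0,d['fy'],d['cy']],[0,0,1.]])
def ray(d,uv):
    p=cv2.undistortPoints(np.array(uv,float).reshape(-1,1,2),K(d),np.array(d['dist'],float))[:,0]
    T=d['cam_to_world']; v=np.c_[p[:,0],-p[:,1],-np.ones(len(p))]@T[:3,:3].T
    return T[:3,3],v
def onz(d,uv,z):
    o,v=ray(d,uv); return o+v*((z-o[2])/v[:,2])[:,None]
def proj(d,P):
    T=d['cam_to_world']; c=(np.array(P,float).reshape(-1,3)-T[:3,3])@T[:3,:3]; c=c*[1,-1,-1]
    return cv2.projectPoints(c,np.zeros(3),np.zeros(3),K(d),np.array(d['dist'],float))[0][:,0]
def crop(d,name,x0,y0,x1,y1,s):
    im=d['color'][y0:y1,x0:x1,::-1]; cv2.imwrite('pics/'+name,cv2.resize(np.ascontiguousarray(im),None,fx=s,fy=s,interpolation=cv2.INTER_CUBIC))
def load(n): return pickle.load(open(n+'.pkl','rb'))
E
python3 - <<'E'
from h import *
t=load('top0');s=load('side0')
crop(t,'a.png',215,200,305,260,8)
crop(t,'b.png',345,180,405,250,8)
crop(s,'c.png',215,160,345,310,5)
crop(t,'e.png',225,115,365,200,5)
E
```

```text
(no output)
```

View pics/a.png

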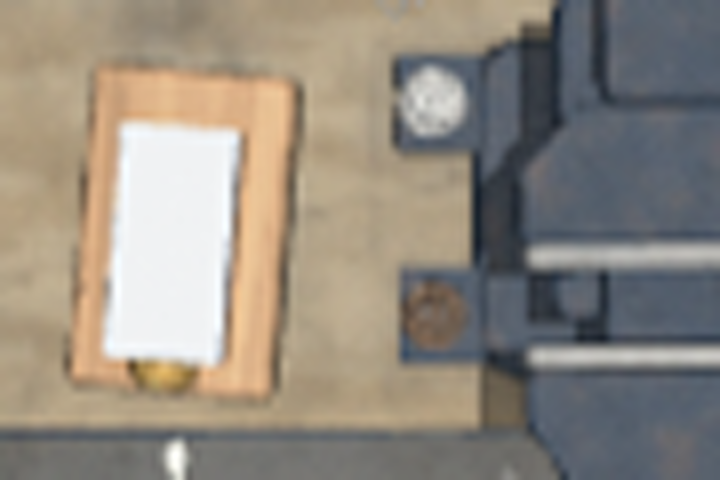

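View pics/b.png

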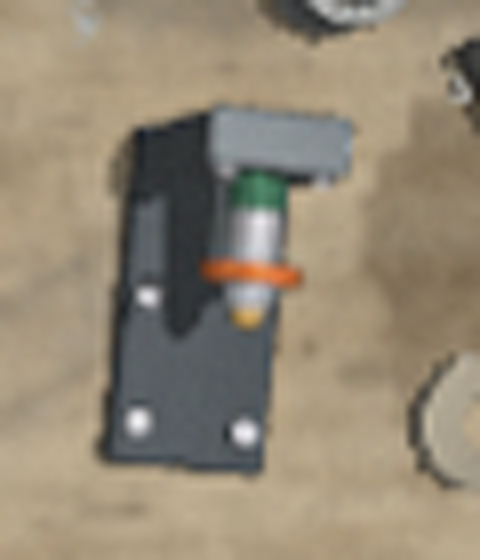

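View pics/c.png

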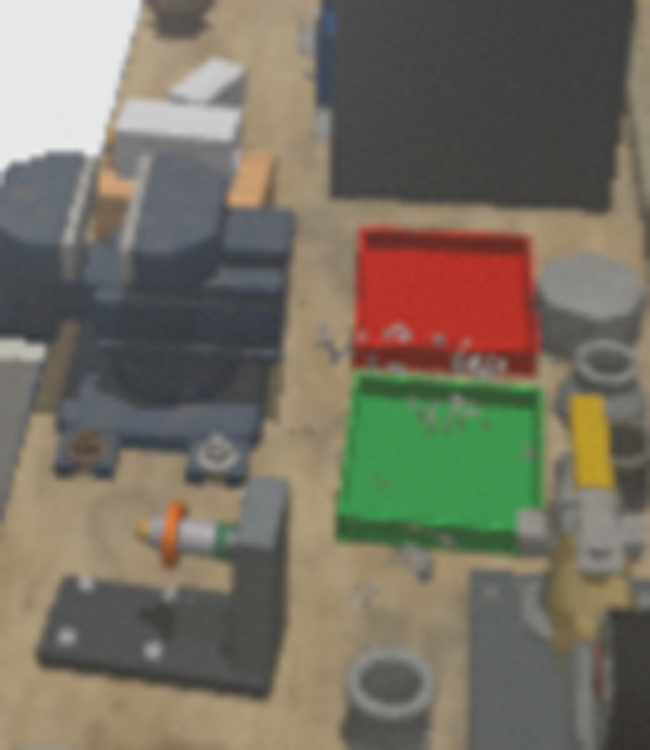

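View pics/e.png

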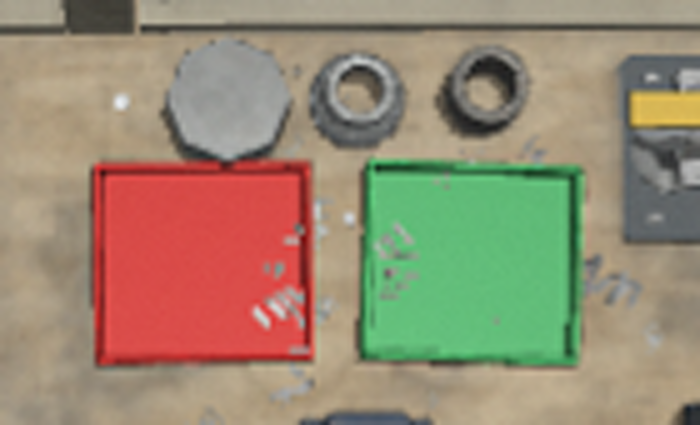

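```bash
python3 - <<'E'
from h import *
np.set_printoptions(precision=4,suppress=True)
t=load('top0');s=load('side0')
def c2(p,x0,y0,k): return (np.array(p,float)+.5)/k-.5+[x0,y0]
S=onz(t,c2([(120,123),(241,127),(225,362),(103,357)],215,200,8),.083);print('sleeve',S,S.mean(0))
e=(S[0]+S[1]-S[2]-S[3])/2;print('yaw',np.arctan2(e[1],e[0]),np.linalg.norm(e),np.linalg.norm(S[0]-S[1]))
e=(S[0]-S[1]+S[3]-S[2])/2;print('yaw from width',np.arctan2(e[1],e[0])-np.pi/2)
B=onz(t,c2([(97,65),(300,78),(272,396),(70,380)],215,200,8),.045);print('block',B,B.mean(0))
# gauge
G=onz(t,c2([(103,462),(262,472),(137,130)],345,180,8),.014);print('gbase',G)
e=G[2]-G[0];print('L',np.linalg.norm(e),'yaw',np.arctan2(e[1],e[0])); e=G[0]-G[1];print('W',np.linalg.norm(e),'yaw',np.arctan2(e[1],e[0])-np.pi/2)
U=onz(t,c2([(212,108),(353,120),(349,182),(209,166)],345,180,8),.106);print('up',U,U.mean(0)); e=U[0]-U[1]+U[3]-U[2];print('yaw',np.arctan2(e[1],e[0])-np.pi/2)
N=onz(t,c2([(247,327),(252,273),(262,178)],345,180,8),.080);print('nose,ring,pin root',N)
e=N[2]-N[0];print(np.arctan2(e[1],e[0]))
# nose by two rays
o1,v1=ray(t,c2([(247,325)],345,180,8));o2,v2=ray(s,c2([(138,530)],215,160,5))
A=np.array([v1[0],-v2[0]]).T;x=np.linalg.lstsq(A,o2-o1,rcond=None)[0];print('nose2',o1+v1[0]*x[0],o2+v2[0]*x[1])
# sleeve open-end top-left corner in side: 
for nm,p in (('red',[(95,162),(311,160),(313,362),(97,364)]),('green',[(368,160),(582,168),(577,364),(362,358)])):
  R=onz(t,c2(p,225,115,5),.02);print(nm,R.mean(0),R)
print('sleeve corners in side', proj(s,S), 'crop',(proj(s,S)-[215,160])*5)
print('nose side crop',(proj(s,N)-[215,160])*5)
# colour masks
im=t['color'];hsv=cv2.cvtColor(im,cv2.COLOR_RGB2HSV)
for nm,m in(('white',cv2.inRange(im[200:260,215:260],(190,190,190),(255,255,255))),):
  cs=max(cv2.findContours(m,0,2)[0],key=cv2.contourArea);print(cv2.minAreaRect(cs))
# vise
V=onz(t,[(281,198),(319,198),(319,272),(265,243)],.12);print('vise~',V)
E
```

```text
sleeve [[ 0.473   0.0299  0.083 ]
 [ 0.4715 -0.0098  0.083 ]
 [ 0.3947 -0.0043  0.083 ]
 [ 0.3965  0.0356  0.083 ]] [0.434  0.0128 0.083 ]
yaw -0.07250848051653483 0.07687078961155154 0.03969868537862135
yaw from width -0.0417813527371651
block [[ 0.4937  0.041   0.045 ]
 [ 0.489  -0.0278  0.045 ]
 [ 0.3816 -0.0179  0.045 ]
 [ 0.3873  0.0503  0.045 ]] [0.4379 0.0114 0.045 ]
gbase [[ 0.4105 -0.32    0.014 ]
 [ 0.4065 -0.376   0.014 ]
 [ 0.5265 -0.3336  0.014 ]]
L 0.11677582193520075 yaw -0.11698504225226894
W 0.05618118074074101 yaw -0.07061998500289146
up [[ 0.5272 -0.3387  0.106 ]
 [ 0.5232 -0.385   0.106 ]
 [ 0.503  -0.3833  0.106 ]
 [ 0.5084 -0.3374  0.106 ]] [ 0.5154 -0.3611  0.106 ]
yaw -0.10237634504347137
nose,ring,pin root [[ 0.4565 -0.3553  0.08  ]
 [ 0.4743 -0.3573  0.08  ]
 [ 0.5058 -0.3612  0.08  ]]
-0.11769102355434037
nose2 [ 0.4571 -0.3556  0.0791] [ 0.4569 -0.3556  0.0791]
red [ 0.6078 -0.0643  0.02  ] [[ 0.6641 -0.0037  0.02  ]
 [ 0.6648 -0.1243  0.02  ]
 [ 0.5515 -0.1245  0.02  ]
 [ 0.5509 -0.0046  0.02  ]]
green [ 0.607 -0.214  0.02 ] [[ 0.6647 -0.1561  0.02  ]
 [ 0.6601 -0.2762  0.02  ]
 [ 0.5498 -0.2718  0.02  ]
 [ 0.5536 -0.1518  0.02  ]]
sleeve corners in side [[262.6965 181.1174]
 [261.1126 187.7135]
 [237.1266 185.518 ]
 [239.4266 178.9901]] crop [[238.4825 105.5871]
 [230.5631 138.5673]
 [110.6329 127.5902]
 [122.1328  94.9505]]
nose side crop [[135.092  526.1669]
 [171.2159 531.2845]
 [235.2902 540.9414]]
((20.879310607910156, 29.94827651977539), (14.532959938049316, 29.31505584716797), 4.763641834259033)
vise~ [[ 0.5145 -0.1043  0.12  ]
 [ 0.5141 -0.2012  0.12  ]
 [ 0.3262 -0.1995  0.12  ]
 [ 0.4005 -0.063   0.12  ]]
```

```bash
python3 - <<'E'
from h import *
np.set_printoptions(precision=4,suppress=True)
t=load('top0');s=load('side0')
crop(t,'v.png',255,190,335,260,9)
crop(s,'w.png',190,160,290,270,7)
def c2(p,x0,y0,k): return (np.array(p,float)+.5)/k-.5+[x0,y0]
def tri(a,b):
  o1,v1=ray(t,[a]);o2,v2=ray(s,[b]);A=np.array([v1[0],-v2[0]]).T;x=np.linalg.lstsq(A,o2-o1,rcond=None)[0];return o1+v1[0]*x[0],o2+v2[0]*x[1]
print(tri(c2([(525,255)],215,200,8)[0],c2([(147,155)],215,160,5)[0]))
print(tri(c2([(525,355)],215,200,8)[0],c2([(80,155)],215,160,5)[0]))
from plant import r
from scipy.spatial.transform import Rotation as R
print(R.from_quat(r.get_state()['eef_rot']).as_matrix())
E
```

```text
(array([ 0.4297, -0.1014,  0.1293]), array([ 0.4302, -0.1014,  0.1293]))
(array([ 0.3982, -0.1013,  0.1272]), array([ 0.3912, -0.1024,  0.1275]))
[[-0.0007  0.369  -0.9294]
 [ 0.0015 -0.9294 -0.369 ]
 [-1.     -0.0017  0.0001]]
```

View pics/v.png

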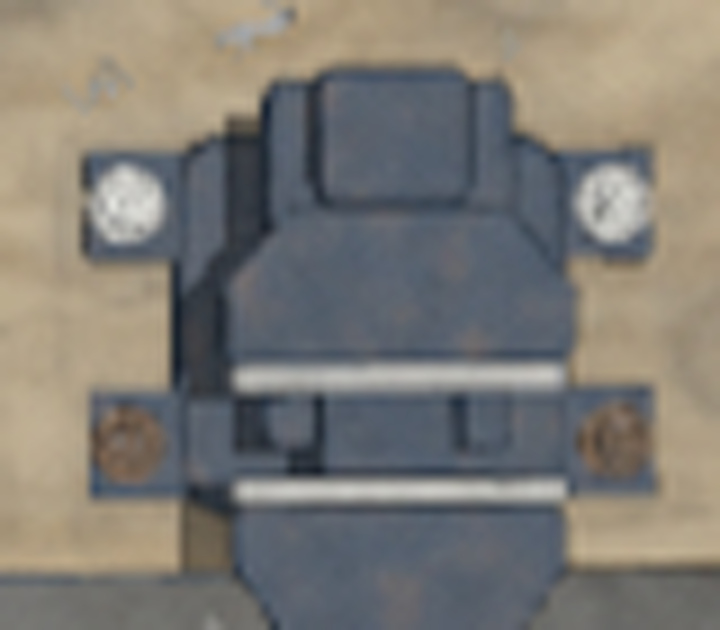

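View pics/w.png

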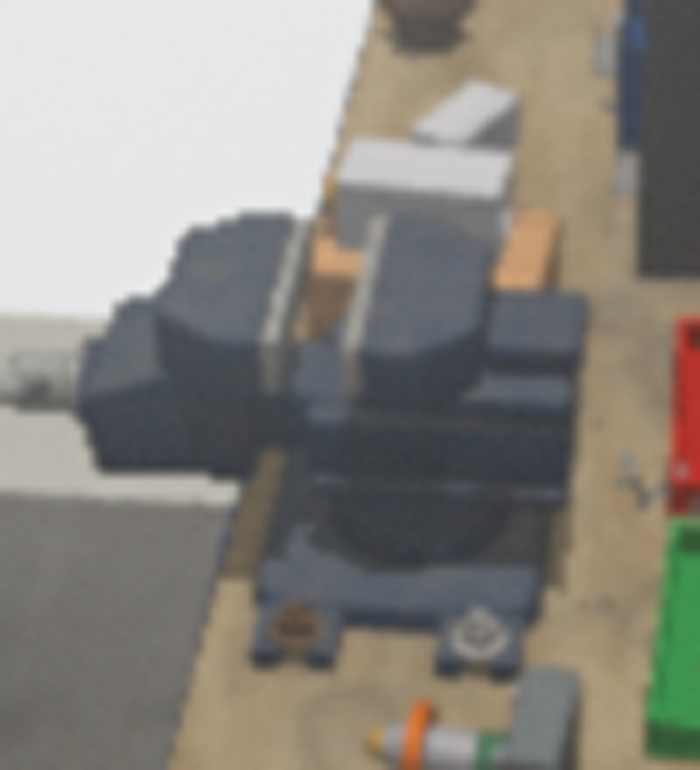

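Emit:
play_rows(
  targets=[
    [[0, 0, 0], [0.3, 0.9, 0], 0],
    [[0, 0, -0.09], [0.32, 0.99, 0], 0],
    [[0, 0, -0.09], [0.32, 0.99, 0], 0],
    [[0, 0, -0.09], [0.32, 0.99, 0], 0],
    [[0, 0, -0.09], [0.32, 0.99, 0], 0],
  ],
  newtons=40,
)

```text
clock: 0.6
tool_pos: [0.2939, -0.3848, 0.2635]
eef_rot: [-0.707, -0.005, 0.707, -0.005]
contact_force: [0.2, -0.2, 0.1]
opening: 0.997
```

Emit:
play_rows(
  targets=[
    [[0, 0, -0.09], [0.32, 0.99, 0], 0],
    [[0, 0, 0], [0.32, 0.99, 0], 0],
    [[0, 0, 0], [0.32, 0.99, 0], 0],
    [[0, 0, 0], [0.32, 0.99, 0], 0],
    [[0, 0, 0], [0.32, 0.99, 0], 0],
  ],
)

```text
clock: 1.1
tool_pos: [0.3579, -0.1869, 0.2637]
eef_rot: [-0.707, 0.026, 0.707, 0.026]
contact_force: [0.6, -0.1, -0.3]
opening: 1.005
```

Emit:
play_rows(
  targets=[
    [[0, 0, 0], [0.32, 0.99, 0], 0],
    [[0, 0, 0], [0.32, 0.99, 0], 0],
    [[0, 0, 0], [0.32, 0.99, 0], 0],
    [[0, 0, 0], [0.3, 0.9, 0], 0],
    [[0, 0, 0], [0, 0, 0], 0],
  ],
)

```text
clock: 1.6
tool_pos: [0.4101, -0.0283, 0.2637]
eef_rot: [0.707, -0.021, -0.706, -0.023]
contact_force: [0.8, 0.4, 0.4]
opening: 0.998
```

Emit:
play_rows(
  targets=[
    [[0, 0, -0.01], [0.25, 1.0, -0.2], 0],
    [[0, 0, 0], [0, 0.05, -0.9], 0],
    [[0, 0, 0], [0, 0, -0.9], 0],
    [[0, 0, 0], [0, 0, -0.6], 0],
    [[0, 0, 0], [0, 0, 0], 0],
  ],
)

```text
clock: 2.1
tool_pos: [0.4163, 0.0076, 0.1575]
eef_rot: [-0.704, 0.03, 0.709, 0.029]
contact_force: [0.2, 0.3, 0.6]
opening: 0.999
```

```bash
cat > snap.py <<'E'
import sys,pickle
from plant import r
from h import *
tag=sys.argv[1]
for n in('side','top'):
    d=r.snapshot(n); pickle.dump(d,open(f'{n}{tag}.pkl','wb'))
s=r.get_state()
from scipy.spatial.transform import Rotation as R
M=R.from_quat(s['eef_rot']).as_matrix()
print(s['clock'],s['tool_pos'].round(4),'yaw',round(np.arctan2(M[0,1],-M[1,1]),4),'toolx',M[:,0].round(4),s['contact_force'].round(2),s['opening'])
E
python3 snap.py 1; python3 - <<'E'
from h import *
crop(load('top1'),'t1.png',200,190,290,260,8)
crop(load('side1'),'s1.png',180,120,300,230,6)
E
```

```text
2.2 [0.4179 0.0076 0.1599] yaw -0.0831 toolx [-1.2e-03 -5.0e-04 -1.0e+00] [0.34 0.94 0.97] 1.0017321785289812
```

View pics/t1.png

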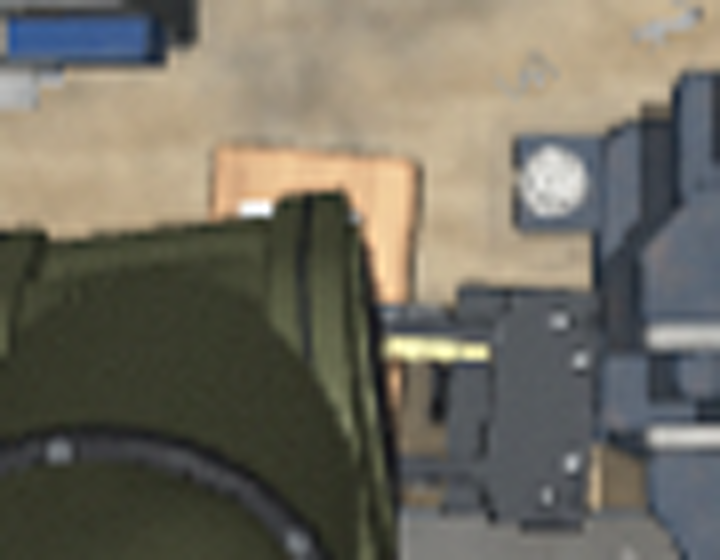

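View pics/s1.png

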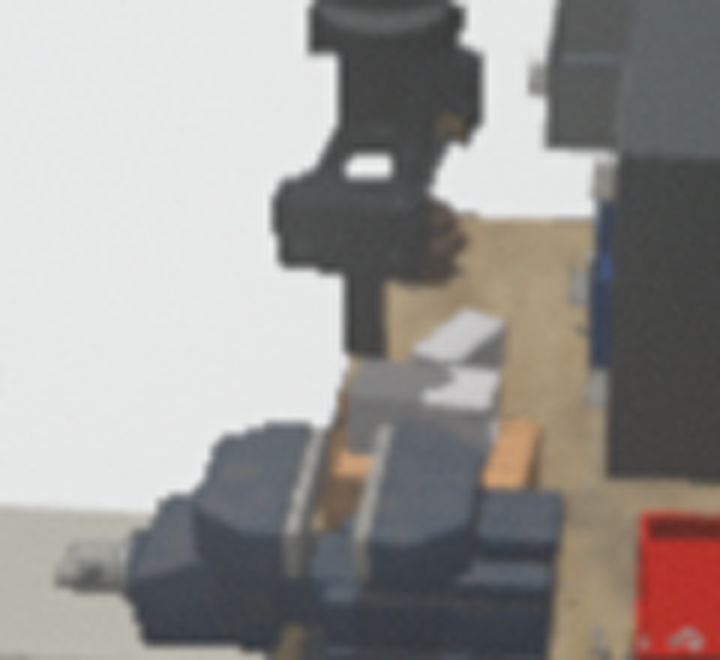

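Emit:
play_rows(
  targets=[
    [[0, 0, 0.01], [0.05, 0.16, 0], 0],
    [[0, 0, 0], [0, 0, -0.7], 0],
    [[0, 0, 0], [0, 0, -0.7], 0],
    [[0, 0, 0], [0, 0, -0.5], 0],
    [[0, 0, 0], [0, 0, -0.15], 0],
  ],
)

```text
clock: 2.7
tool_pos: [0.4262, 0.0153, 0.0823]
eef_rot: [-0.703, 0.025, 0.71, 0.025]
contact_force: [-0.1, -0.5, -0.2]
opening: 1.001
```

Emit:
play_rows(
  targets=[
    [[0, 0, 0], [0, 0, 0], 0],
  ],
)

```text
clock: 2.8
tool_pos: [0.4267, 0.0152, 0.083]
eef_rot: [-0.704, 0.025, 0.709, 0.025]
contact_force: [0.5, -0.4, 0.1]
opening: 1.001
```

```bash
python3 - <<'E'
from plant import r
s=r.get_state();print(s['q'].round(3),s['joint_torque'].round(2),s['tool_pos'])
E
```

```text
[-0.138  0.826 -0.008  2.279  0.111  0.044 -1.897] [ 6.000e-02 -4.289e+01  1.320e+00 -8.000e-01  3.200e-01 -4.000e-02
 -3.900e-01] [0.42670311 0.0152474  0.08297989]
```

Emit:
play_rows(
  targets=[
    [[0, 0, 0], [0, -0.04, 0], 100],
    [[0, 0, 0], [0, 0, 0], 255],
    [[0, 0, 0], [0, 0, 0], 255],
    [[0, 0, 0], [0, 0, 0], 255],
    [[0, 0, 0], [0, 0, 0], 255],
  ],
  newtons=50,
)

```text
clock: 3.3
tool_pos: [0.4255, 0.0133, 0.0828]
eef_rot: [-0.703, 0.026, 0.71, 0.025]
contact_force: [-0.8, -0.2, -0.5]
opening: 0.573
```

Emit:
play_rows(
  targets=[
    [[0, 0, 0], [0, 0, 0], 255],
    [[0, 0, 0], [0, 0, 0.4], 255],
    [[0, 0, 0], [0.1, 0, 0.8], 255],
    [[0, 0, 0], [0.1, 0, 0.9], 255],
    [[0, 0, 0], [0.1, 0, 0.9], 255],
  ],
)

```text
clock: 3.8
tool_pos: [0.4368, 0.0132, 0.2036]
eef_rot: [-0.703, 0.026, 0.711, 0.025]
contact_force: [0.8, -0.3, -2.4]
opening: 0.428
```

```bash
python3 snap.py 2; python3 - <<'E'
from h import *
crop(load('top2'),'t2.png',200,190,290,260,8)
crop(load('side2'),'s2.png',180,100,300,210,6)
E
```

```text
3.9 [0.44   0.0134 0.2059] yaw -0.0727 toolx [-1.4e-03  7.0e-04 -1.0e+00] [-0.32  0.46 -3.23] 0.42234338897346546
```

View pics/s2.png

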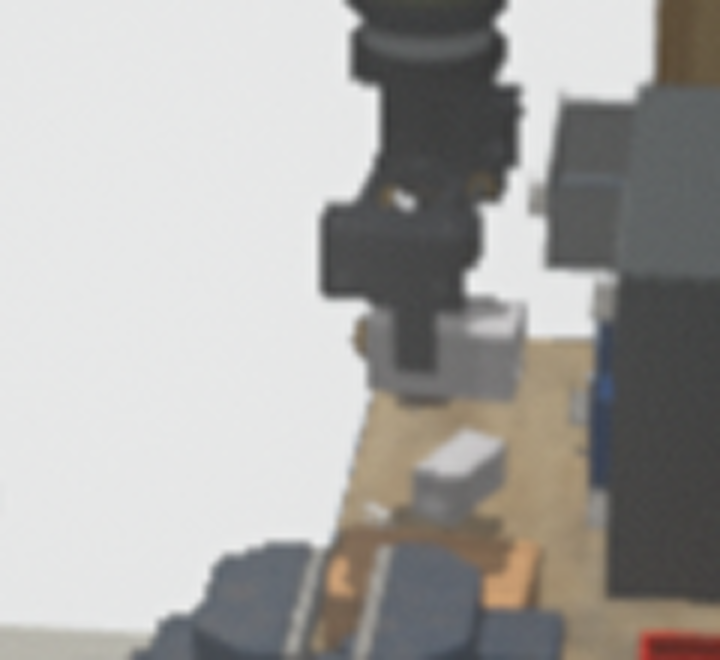

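Emit:
play_rows(
  targets=[
    [[0, 0, 0], [0, -0.5, 0.4], 255],
    [[0, 0, 0], [0, -0.9, 0], 255],
    [[0, 0, -0.01], [-0.1, -0.95, 0], 255],
    [[0, 0, -0.01], [-0.2, -0.95, 0], 255],
    [[0, 0, -0.014], [-0.2, -0.95, 0], 255],
  ],
)

```text
clock: 4.4
tool_pos: [0.4162, -0.1579, 0.2174]
eef_rot: [-0.702, 0.037, 0.71, 0.038]
contact_force: [0.7, 0.8, -2.8]
opening: 0.426
```

Emit:
play_rows(
  targets=[
    [[0, 0, 0], [-0.2, -0.95, 0], 255],
    [[0, 0, 0], [-0.2, -0.95, 0], 255],
    [[0, 0, 0], [-0.2, -0.95, 0], 255],
    [[0, 0, 0], [-0.2, -0.95, 0], 255],
    [[0, 0, 0], [-0.2, -0.9, 0], 255],
  ],
)

```text
clock: 4.9
tool_pos: [0.3759, -0.3458, 0.217]
eef_rot: [-0.702, 0.037, 0.71, 0.038]
contact_force: [0.8, -0.9, -2.6]
opening: 0.431
```

Emit:
play_rows(
  targets=[
    [[0, 0, 0], [0, 0, -0.8], 255],
    [[0, 0, 0], [0, 0, -0.8], 255],
    [[0, 0, 0], [0, 0, -0.7], 255],
    [[0, 0, 0], [0, 0, -0.3], 255],
    [[0, 0, 0], [0, 0, 0], 255],
  ],
)

```text
clock: 5.4
tool_pos: [0.3762, -0.3435, 0.1125]
eef_rot: [-0.701, 0.037, 0.711, 0.038]
contact_force: [-0.1, 0.7, -1.7]
opening: 0.428
```

```bash
python3 snap.py 3; python3 - <<'E'
from h import *
crop(load('top3'),'t3.png',320,180,410,255,8)
crop(load('side3'),'s3.png',190,220,290,310,8)
E
```

```text
5.5 [ 0.3776 -0.3447  0.1148] yaw -0.1059 toolx [-9.6e-03 -1.0e-04 -1.0e+00] [ 0.94  0.33 -2.03] 0.42904299064040846
```

View pics/s3.png

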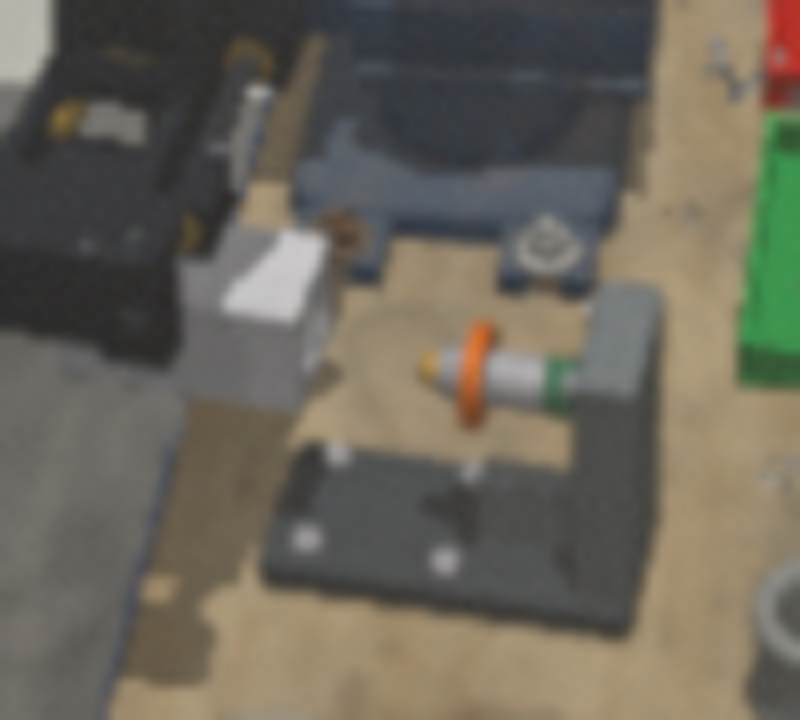

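View pics/t3.png

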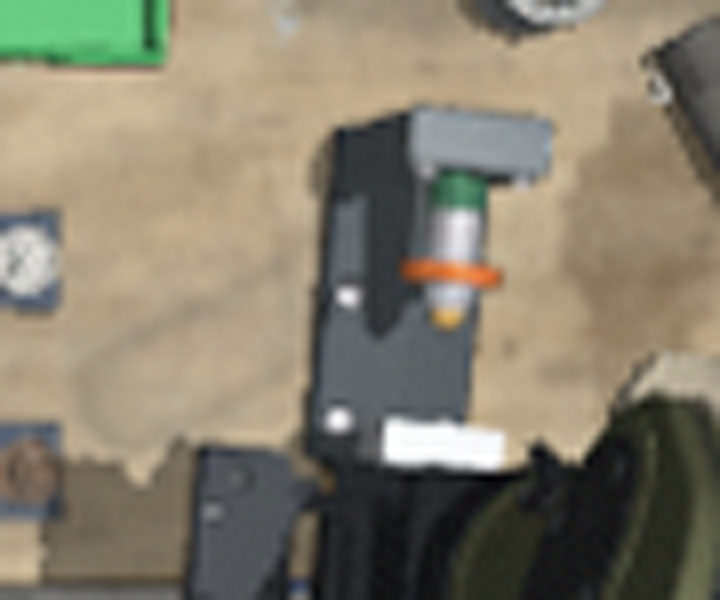

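```bash
python3 - <<'E'
from h import *
np.set_printoptions(precision=4,suppress=True)
t=load('top3');s=load('side3')
def c2(p,x0,y0,k): return (np.array(p,float)+.5)/k-.5+[x0,y0]
E=onz(t,c2([(384,420),(507,432)],320,180,8),.1148);print(E,E.mean(0)); e=E[0]-E[1];print(np.linalg.norm(e),np.arctan2(e[1],e[0])-np.pi/2)
y=-.1059;print('expect mouth',np.array([.3776,-.3447])+.0465*np.array([np.cos(y),np.sin(y)]))
def tri(a,b):
  o1,v1=ray(t,[a]);o2,v2=ray(s,[b]);A=np.array([v1[0],-v2[0]]).T;x=np.linalg.lstsq(A,o2-o1,rcond=None)[0];return o1+v1[0]*x[0],o2+v2[0]*x[1]
print('cornerL',tri(c2([(384,420)],320,180,8)[0],c2([(330,235)],190,220,8)[0]))
print('cornerR',tri(c2([(507,432)],320,180,8)[0],c2([(300,320)],190,220,8)[0]))
print('nose',tri(c2([(445,325)],320,180,8)[0],c2([(422,366)],190,220,8)[0]))
print('ring',onz(t,c2([(452,272)],320,180,8),.08))
from plant import r
print(r.get_state()['q'].round(3))
E
```

```text
[[ 0.4264 -0.3259  0.1148]
 [ 0.4222 -0.3658  0.1148]] [ 0.4243 -0.3459  0.1148]
0.04009021123239409 -0.10420783821391622
expect mouth [ 0.4238 -0.3496]
cornerL (array([ 0.4262, -0.3279,  0.1061]), array([ 0.426 , -0.328 ,  0.1061]))
cornerR (array([ 0.4221, -0.3677,  0.1076]), array([ 0.4232, -0.3675,  0.1075]))
nose (array([ 0.4571, -0.3548,  0.0793]), array([ 0.4571, -0.3548,  0.0793]))
ring [[ 0.4747 -0.3573  0.08  ]]
[ 0.711  0.791 -0.106  2.021  0.239  0.349 -1.266]
```

```bash
cat > ov.py <<'E'
from h import *
def box(tcp,yaw,pitch=0,dz=-.0185,dx=.0085,dy=0):
    # sleeve box corners; pitch>0 = nose down, about tcp
    c,s=np.cos(yaw),np.sin(yaw);Rz=np.array([[c,-s,0],[s,c,0],[0,0,1]]);c,s=np.cos(pitch),np.sin(pitch);Ry=np.array([[c,0,s],[0,1,0],[-s,0,c]])
    P=np.array([[x,y,z] for x in(-.038,.038) for y in(-.019,.019) for z in(-.019,.019)])+[dx,dy,dz]
    return P@Ry.T@Rz.T+tcp
def draw(d,P,name,x0,y0,x1,y1,k):
    im=cv2.resize(np.ascontiguousarray(d['color'][y0:y1,x0:x1,::-1]),None,fx=k,fy=k,interpolation=cv2.INTER_CUBIC)
    u=(proj(d,P)-[x0,y0]+.5)*k-.5
    for i in range(8):
        for b in(1,2,4):
            if not i&b: cv2.line(im,tuple(map(int,u[i].round())),tuple(map(int,u[i|b].round())),(0,255,255) if i&4==0 else (0,0,255),1)
    cv2.imwrite('pics/'+name,im)
E
python3 - <<'E'
from ov import *
P=box(np.array([.3776,-.3447,.1148]),-.106)
draw(load('side3'),P,'o3.png',190,220,290,310,8)
draw(load('top3'),P,'p3.png',320,180,410,255,8)
E
```

```text
(no output)
```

View pics/o3.png

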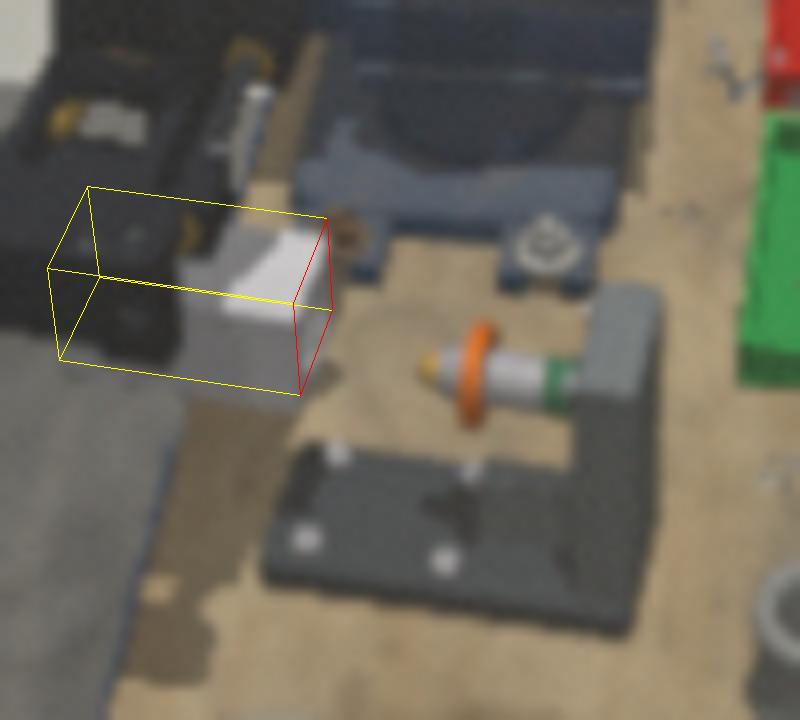

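View pics/p3.png

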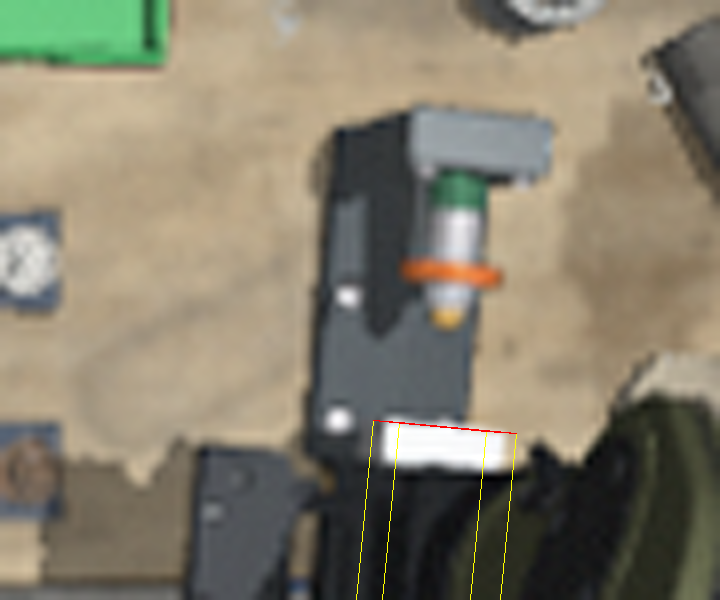

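```bash
python3 - <<'E'
from ov import *
P=box(np.array([.440,.0134,.2059]),-.0727,0,-.0255)
draw(load('side2'),P,'o2.png',230,140,275,175,16)
crop(load('side2'),'o2b.png',230,140,275,175,16)
P=box(np.array([.3776,-.3447,.1148]),-.106,0,-.0255,.0085,.0015)
draw(load('side3'),P,'o3.png',190,235,240,275,14)
E
```

```text
(no output)
```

View pics/o2.png

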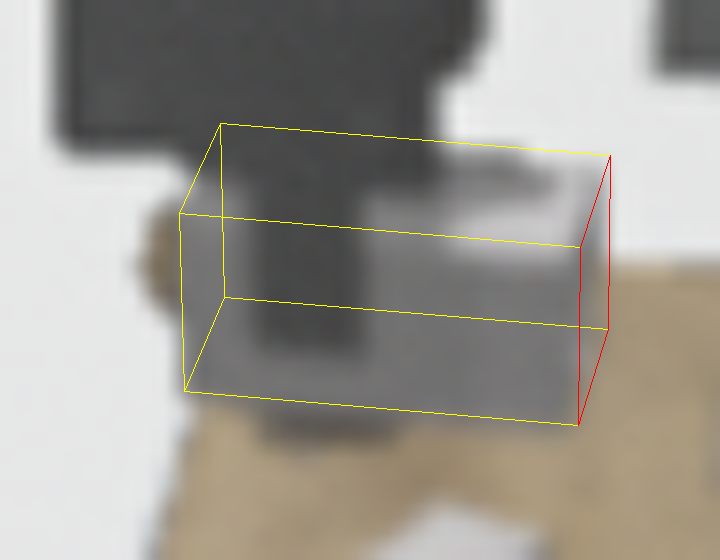

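View pics/o2b.png

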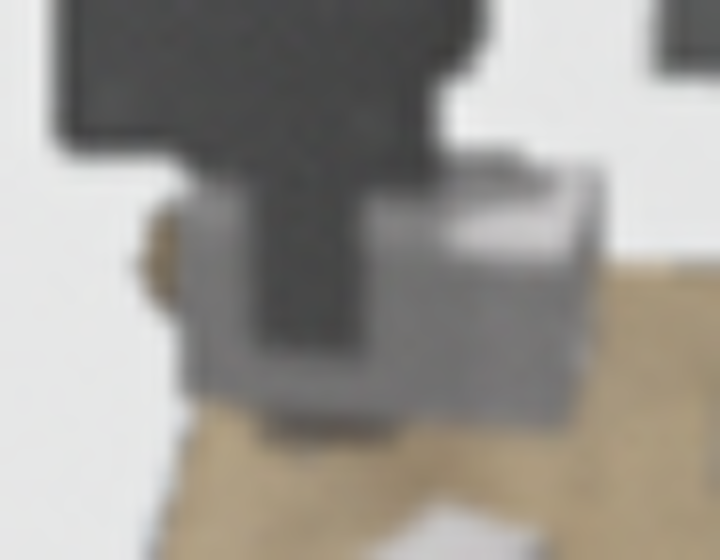

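View pics/o3.png

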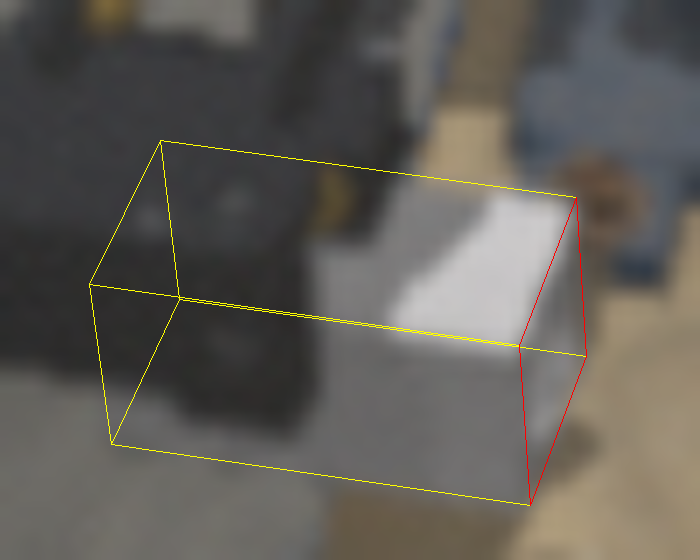

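Emit:
play_rows(
  targets=[
    [[0, 0, 0], [0, -0.09, -0.24], 255],
    [[0, 0, 0], [0, 0, 0], 255],
  ],
)

```text
clock: 5.7
tool_pos: [0.3776, -0.3491, 0.105]
eef_rot: [-0.703, 0.038, 0.709, 0.037]
contact_force: [1.1, -0.4, -2.2]
opening: 0.427
```

Emit:
play_rows(
  targets=[
    [[0, 0, 0], [0.4, -0.043, 0], 255],
    [[0, 0, 0], [0, 0, 0], 255],
    [[0, 0, 0], [0, 0, 0], 255],
  ],
)

```text
clock: 6.0
tool_pos: [0.3934, -0.3501, 0.1053]
eef_rot: [-0.703, 0.038, 0.709, 0.037]
contact_force: [-0.5, 0.0, -2.8]
opening: 0.424
```

```bash
python3 snap.py 4; python3 - <<'E'
from h import *
crop(load('top4'),'t4.png',345,190,415,250,10)
crop(load('side4'),'s4.png',200,230,280,290,10)
E
```

```text
6.1 [ 0.3925 -0.35    0.1051] yaw -0.1066 toolx [-0.0105  0.     -0.9999] [ 0.18  0.25 -2.31] 0.4245536792888683
```

View pics/s4.png

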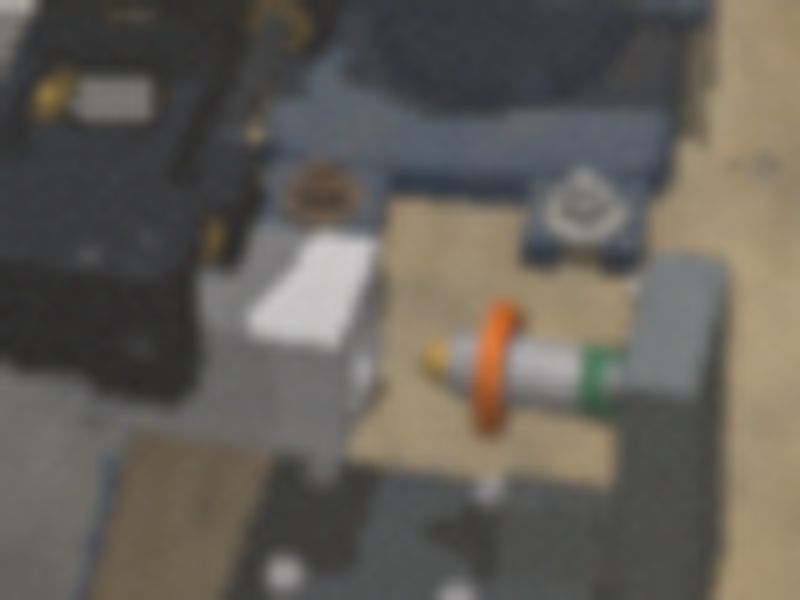

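View pics/t4.png

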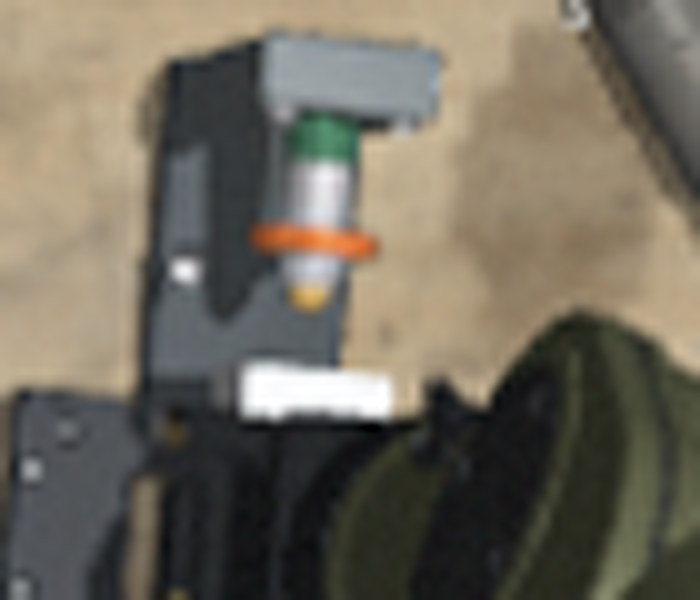

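```bash
python3 - <<'E'
from h import *
np.set_printoptions(precision=4,suppress=True)
t=load('top4');s=load('side4')
def c2(p,x0,y0,k): return (np.array(p,float)+.5)/k-.5+[x0,y0]
def tri(a,b):
  o1,v1=ray(t,[a]);o2,v2=ray(s,[b]);A=np.array([v1[0],-v2[0]]).T;x=np.linalg.lstsq(A,o2-o1,rcond=None)[0];return o1+v1[0]*x[0],o2+v2[0]*x[1]
a=c2([(243,364),(394,378)],345,190,10);E=onz(t,a,.0985);print(E,E.mean(0))
print(tri(a[0],c2([(380,237)],200,230,10)[0]),tri(a[1],c2([(342,345)],200,230,10)[0]))
N=onz(t,c2([(308,308),(315,243),(325,118)],345,190,10),.08);print(N)
for i in(0,1):e=N[2]-N[i];print(np.arctan2(e[1],e[0]))
n=tri(c2([(308,306)],345,190,10)[0],c2([(424,360)],200,230,10)[0]);print(n)
import numpy as np
for y in(-.107,-.118):
  m=E.mean(0)[:2]-N[0,:2];print('lateral',-np.sin(y)*m[0]+np.cos(y)*m[1])
E
```

```text
[[ 0.442  -0.3332  0.0985]
 [ 0.4381 -0.373   0.0985]] [ 0.44   -0.3531  0.0985]
(array([ 0.442 , -0.3333,  0.098 ]), array([ 0.4431, -0.3332,  0.098 ])) (array([ 0.4381, -0.3728,  0.0992]), array([ 0.4396, -0.3726,  0.0992]))
[[ 0.4567 -0.3551  0.08  ]
 [ 0.4739 -0.3572  0.08  ]
 [ 0.5071 -0.3605  0.08  ]]
-0.10649029430813291
-0.09729808924205238
(array([ 0.4572, -0.3553,  0.079 ]), array([ 0.4563, -0.3555,  0.0791]))
lateral 0.00018596594058082976
lateral 1.4826523447243785e-06
```

Emit:
play_rows(
  targets=[
    [[0, 0, 0], [0.2, -0.021, 0], 255],
    [[0, 0, 0], [0.2, -0.021, 0], 255],
    [[0, 0, 0], [0.2, -0.021, 0], 255],
    [[0, 0, 0], [0, 0, 0], 255],
  ],
)

```text
clock: 6.5
tool_pos: [0.4197, -0.3526, 0.1051]
eef_rot: [-0.704, 0.037, 0.709, 0.037]
contact_force: [-0.4, 0.6, -3.4]
opening: 0.429
```

Emit:
play_rows(
  targets=[
    [[0, 0, 0], [0.15, -0.016, 0], 255],
    [[0, 0, 0], [0.15, -0.016, 0], 255],
    [[0, 0, 0], [0, 0, 0], 255],
  ],
)

```text
clock: 6.8
tool_pos: [0.4304, -0.3539, 0.1049]
eef_rot: [-0.703, 0.038, 0.709, 0.037]
contact_force: [0.3, -0.7, -1.2]
opening: 0.428
```

Emit:
play_rows(
  targets=[
    [[0, 0, 0], [0.12, -0.013, 0], 255],
    [[0, 0, 0], [0.12, -0.013, 0], 255],
    [[0, 0, 0], [0, 0, 0], 255],
  ],
)

```text
clock: 7.1
tool_pos: [0.44, -0.355, 0.105]
eef_rot: [-0.703, 0.038, 0.709, 0.037]
contact_force: [0.2, 0.4, -2.0]
opening: 0.428
```

Emit:
play_rows(
  targets=[
    [[0, 0, 0], [0.1, -0.011, 0], 255],
    [[0, 0, 0], [0.05, -0.005, 0], 255],
    [[0, 0, 0], [0, 0, 0], 255],
  ],
)

```text
clock: 7.4
tool_pos: [0.4456, -0.3556, 0.105]
eef_rot: [-0.703, 0.038, 0.709, 0.037]
contact_force: [-0.7, -0.4, -2.2]
opening: 0.426
```

```bash
python3 snap.py 5; python3 - <<'E'
from h import *
crop(load('top5'),'t5.png',345,180,415,240,10)
crop(load('side5'),'s5.png',200,230,280,290,10)
E
```

```text
7.5 [ 0.4455 -0.3556  0.1051] yaw -0.106 toolx [-8.8e-03 -3.0e-04 -1.0e+00] [ 0.11 -0.06 -2.98] 0.4255413724012076
```

View pics/s5.png

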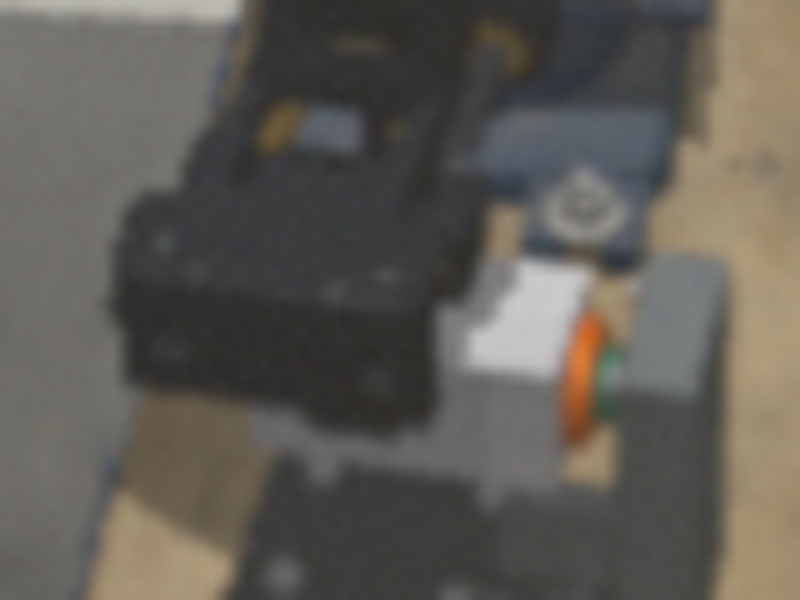

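View pics/t5.png

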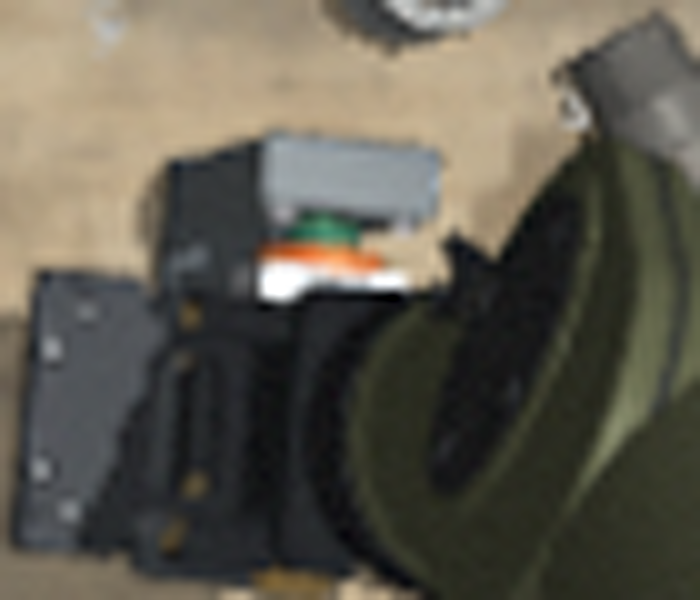

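Emit:
play_rows(
  targets=[
    [[0, 0, 0], [0.05, -0.005, 0], 255],
    [[0, 0, 0], [0.05, -0.005, 0], 255],
    [[0, 0, 0], [0, 0, 0], 255],
  ],
)

```text
clock: 7.8
tool_pos: [0.4494, -0.356, 0.105]
eef_rot: [-0.703, 0.038, 0.709, 0.037]
contact_force: [-0.6, 0.3, -2.6]
opening: 0.425
```

Emit:
play_rows(
  targets=[
    [[0, 0, 0], [0.05, -0.005, 0], 255],
    [[0, 0, 0], [0, 0, 0], 255],
  ],
)

```text
clock: 8.0
tool_pos: [0.4513, -0.3562, 0.105]
eef_rot: [-0.703, 0.038, 0.709, 0.037]
contact_force: [-0.4, 0.4, -3.8]
opening: 0.427
```

Emit:
play_rows(
  targets=[
    [[0, 0, 0], [0.05, -0.005, 0], 255],
    [[0, 0, 0], [0, 0, 0], 255],
  ],
)

```text
clock: 8.2
tool_pos: [0.4533, -0.3564, 0.1049]
eef_rot: [-0.703, 0.038, 0.709, 0.037]
contact_force: [-0.1, 0.0, -2.2]
opening: 0.431
```

Emit:
play_rows(
  targets=[
    [[0, 0, 0], [0.04, -0.004, 0], 255],
    [[0, 0, 0], [0, 0, 0], 255],
  ],
)

```text
clock: 8.4
tool_pos: [0.454, -0.3565, 0.1049]
eef_rot: [-0.702, 0.038, 0.71, 0.037]
contact_force: [-2.3, -0.3, -2.0]
opening: 0.43
```

Emit:
play_rows(
  targets=[
    [[0, 0, 0], [0.04, -0.004, 0], 255],
    [[0, 0, 0], [0, 0, 0], 255],
  ],
)

```text
clock: 8.6
tool_pos: [0.4541, -0.3564, 0.1047]
eef_rot: [-0.701, 0.038, 0.711, 0.038]
contact_force: [-5.5, 0.5, 0.9]
opening: 0.425
```

Emit:
play_rows(
  targets=[
    [[0, 0, 0], [0.04, -0.004, 0], 255],
    [[0, 0, 0], [0, 0, 0], 255],
  ],
)

```text
clock: 8.8
tool_pos: [0.4542, -0.3564, 0.1046]
eef_rot: [-0.7, 0.038, 0.712, 0.038]
contact_force: [-8.2, 1.3, 2.6]
opening: 0.427
```

```bash
python3 snap.py 6; python3 - <<'E'
from h import *
crop(load('top6'),'t6.png',345,180,415,240,10)
crop(load('side6'),'s6.png',200,230,280,290,10)
E
```

```text
8.9 [ 0.4542 -0.3564  0.1046] yaw -0.1073 toolx [-0.0167  0.0018 -0.9999] [-8.46  0.62  1.81] 0.4282621673520771
```

View pics/s6.png

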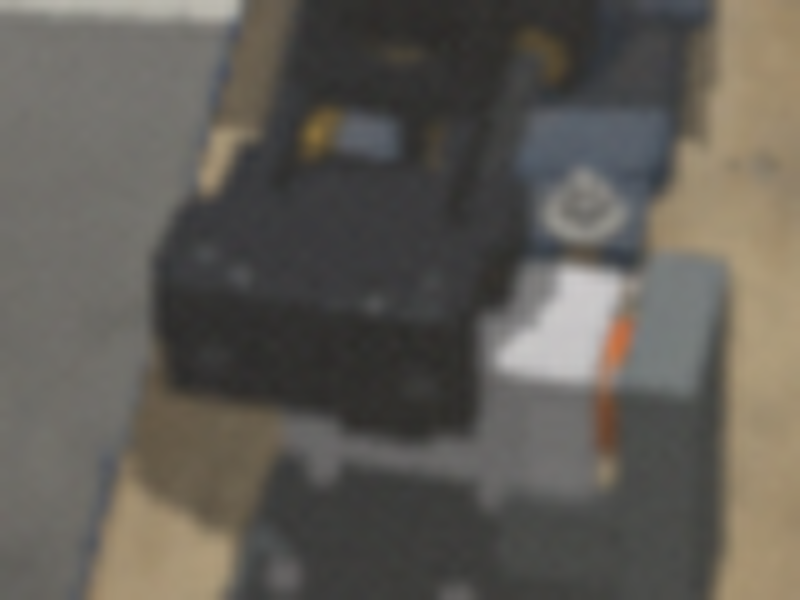

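View pics/t6.png

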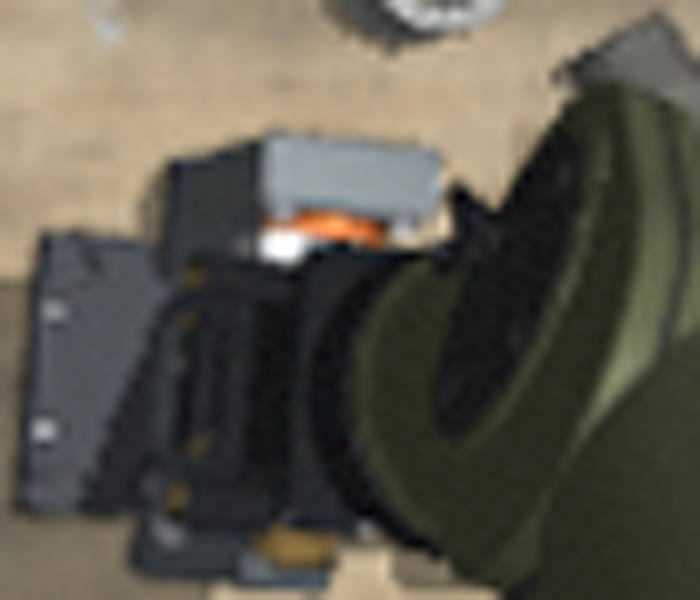

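Emit:
play_rows(
  targets=[
    [[0, 0, 0], [-0.12, 0.013, 0], 255],
    [[0, 0, 0], [-0.2, 0.021, 0], 255],
    [[0, 0, 0], [-0.35, 0.037, 0], 255],
    [[0, 0, 0], [-0.35, 0.037, 0], 255],
    [[0, 0, 0], [-0.35, 0.037, 0], 255],
  ],
)

```text
clock: 9.4
tool_pos: [0.4033, -0.3511, 0.1052]
eef_rot: [-0.704, 0.038, 0.709, 0.037]
contact_force: [-0.5, -0.5, -2.7]
opening: 0.428
```

Emit:
play_rows(
  targets=[
    [[0, 0, 0], [-0.3, 0.032, 0], 255],
    [[0, 0, 0], [-0.2, 0.021, 0], 255],
    [[0, 0, 0], [0, 0, 0], 255],
  ],
)

```text
clock: 9.7
tool_pos: [0.3819, -0.349, 0.105]
eef_rot: [-0.702, 0.038, 0.71, 0.038]
contact_force: [-0.4, 0.0, -1.9]
opening: 0.425
```

```bash
python3 snap.py 7; python3 - <<'E'
from h import *
crop(load('top7'),'t7.png',345,180,415,240,10)
crop(load('side7'),'s7.png',200,230,280,290,10)
E
```

```text
9.8 [ 0.3839 -0.3491  0.1051] yaw -0.1059 toolx [-8.1e-03 -5.0e-04 -1.0e+00] [ 0.88 -0.99 -2.41] 0.4250282697264223
```

View pics/s7.png

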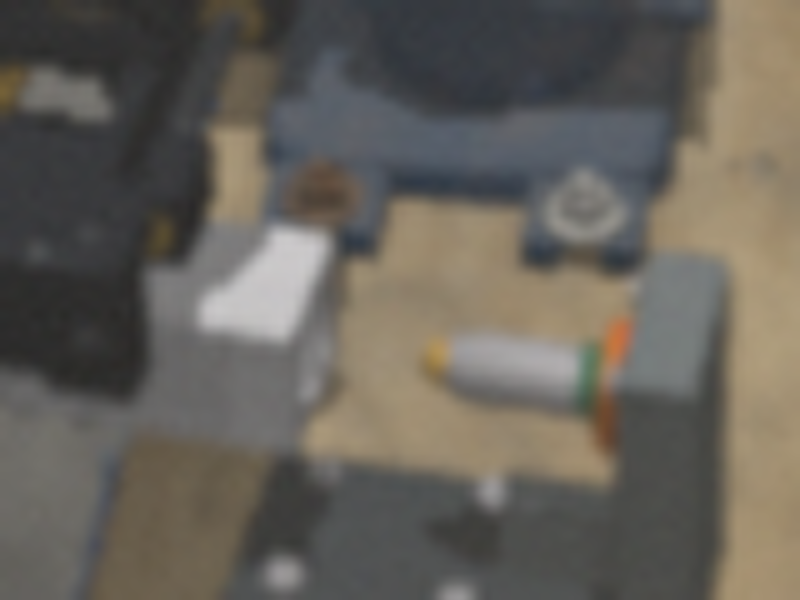

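View pics/t7.png

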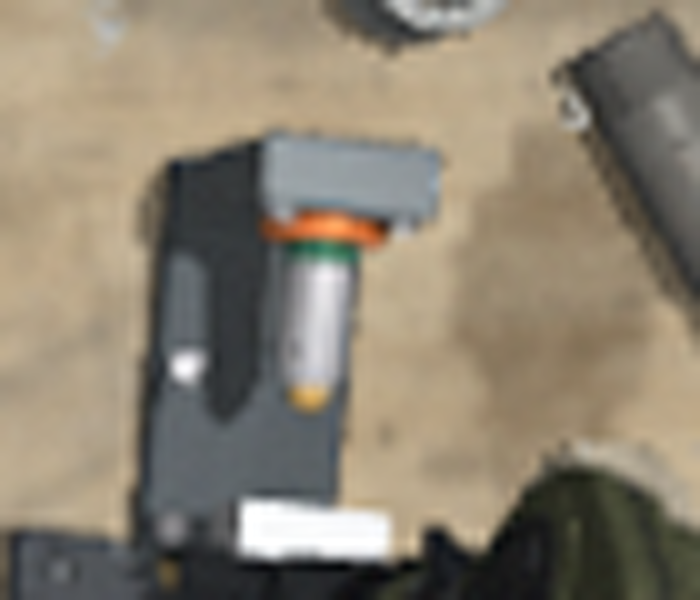

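Emit:
play_rows(
  targets=[
    [[0, 0, 0], [0, 0, 0.8], 255],
    [[0, 0, 0], [0, 0, 0.9], 255],
    [[0, 0, 0], [0, 0, 0.9], 255],
    [[0, 0, 0], [0.4, 0.2, 0.4], 255],
    [[0, 0, 0.02], [0.7, 0.45, 0], 255],
  ],
)

```text
clock: 10.3
tool_pos: [0.4276, -0.3258, 0.2279]
eef_rot: [-0.704, 0.034, 0.708, 0.03]
contact_force: [0.7, -1.6, -2.2]
opening: 0.426
```

Emit:
play_rows(
  targets=[
    [[0, 0, 0.02], [0.8, 0.5, 0], 255],
    [[0, 0, 0.02], [0.8, 0.5, 0], 255],
    [[0, 0, 0], [0.8, 0.5, 0], 255],
    [[0, 0, 0], [0.8, 0.5, 0], 255],
    [[0, 0, 0], [0.7, 0.5, 0], 255],
  ],
)

```text
clock: 10.8
tool_pos: [0.5855, -0.2212, 0.225]
eef_rot: [-0.704, 0.016, 0.71, 0.016]
contact_force: [0.7, 0.6, -2.3]
opening: 0.425
```

Emit:
play_rows(
  targets=[
    [[0, 0, 0], [0.36, 0.25, 0], 255],
    [[0, 0, 0], [0, 0, -0.8], 255],
    [[0, 0, 0], [0, 0, -0.8], 255],
    [[0, 0, 0], [0, 0, -0.5], 255],
    [[0, 0, 0], [0, 0, 0], 255],
  ],
)

```text
clock: 11.3
tool_pos: [0.5959, -0.2117, 0.1379]
eef_rot: [-0.702, 0.016, 0.712, 0.016]
contact_force: [-0.5, 0.8, -3.2]
opening: 0.422
```

```bash
python3 snap.py 8; python3 - <<'E'
from h import *
crop(load('top8'),'t8.png',250,120,350,200,8)
crop(load('side8'),'s8.png',230,170,350,290,6)
E
```

```text
11.4 [ 0.5981 -0.2126  0.1412] yaw -0.0457 toolx [-8.9e-03 -4.0e-04 -1.0e+00] [ 0.2  -0.66 -1.78] 0.4226108513614053
```

View pics/s8.png

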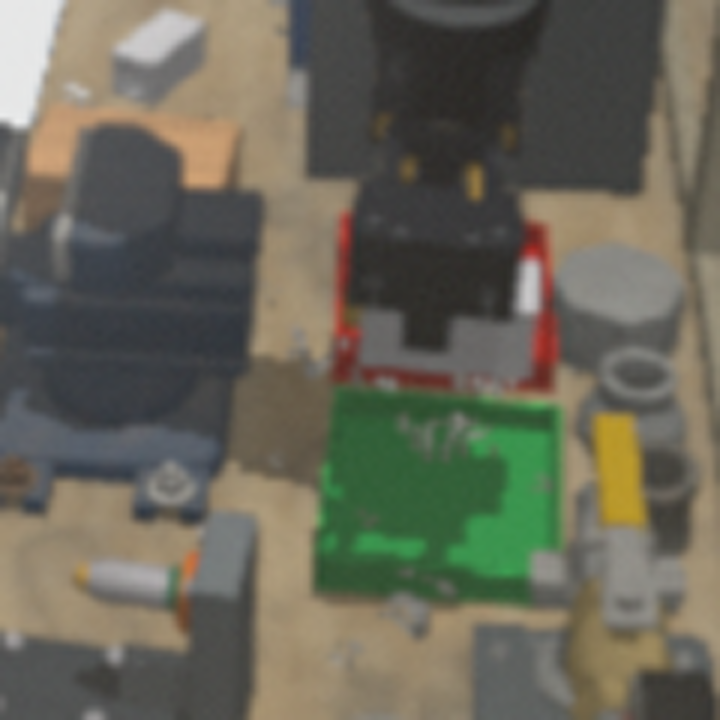

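View pics/t8.png

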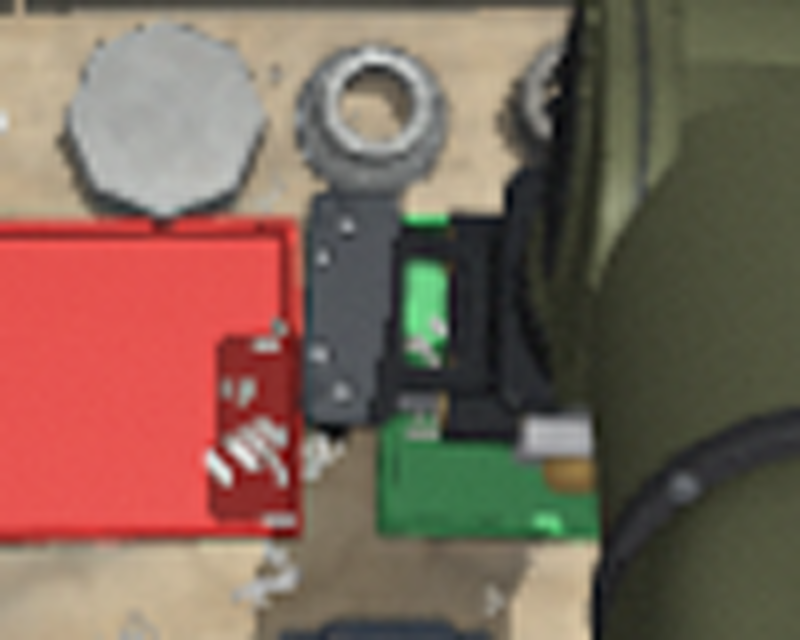

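Emit:
play_rows(
  targets=[
    [[0, 0, 0], [0, 0, -0.7], 255],
    [[0, 0, 0], [0, 0, -0.7], 255],
    [[0, 0, 0], [0, 0, -0.5], 255],
    [[0, 0, 0], [0, 0, -0.2], 255],
    [[0, 0, 0], [0, 0, -0.05], 255],
  ],
)

```text
clock: 11.9
tool_pos: [0.5982, -0.213, 0.0555]
eef_rot: [-0.704, 0.017, 0.71, 0.016]
contact_force: [0.5, 0.3, -3.0]
opening: 0.429
```

Emit:
play_rows(
  targets=[
    [[0, 0, 0], [0, 0, -0.08], 255],
    [[0, 0, 0], [0, 0, 0], 255],
  ],
)

```text
clock: 12.1
tool_pos: [0.5983, -0.2132, 0.0528]
eef_rot: [-0.704, 0.017, 0.71, 0.016]
contact_force: [0.4, -0.2, -1.9]
opening: 0.431
```

Emit:
play_rows(
  targets=[
    [[0, 0, 0], [0, 0, -0.06], 255],
    [[0, 0, 0], [0, 0, 0], 255],
  ],
)

```text
clock: 12.3
tool_pos: [0.5976, -0.213, 0.0498]
eef_rot: [-0.704, 0.017, 0.71, 0.016]
contact_force: [-0.3, 0.5, -2.0]
opening: 0.424
```

Emit:
play_rows(
  targets=[
    [[0, 0, 0], [0, 0, -0.04], 255],
    [[0, 0, 0], [0, 0, 0], 255],
  ],
)

```text
clock: 12.5
tool_pos: [0.5974, -0.2129, 0.0477]
eef_rot: [-0.703, 0.017, 0.71, 0.016]
contact_force: [0.1, 1.2, -2.0]
opening: 0.426
```

Emit:
play_rows(
  targets=[
    [[0, 0, 0], [0, 0, -0.04], 255],
    [[0, 0, 0], [0, 0, 0], 255],
  ],
)

```text
clock: 12.7
tool_pos: [0.5974, -0.2129, 0.0476]
eef_rot: [-0.704, 0.017, 0.71, 0.016]
contact_force: [-2.8, 0.9, 8.3]
opening: 0.428
```

```bash
python3 snap.py 9; python3 - <<'E'
from h import *
crop(load('side9'),'s9.png',260,200,350,280,8)
E
```

```text
12.8 [ 0.5974 -0.2129  0.0476] yaw -0.0463 toolx [-9.5e-03 -9.0e-04 -1.0e+00] [-3.7   0.76  8.97] 0.42171021818513516
```

View pics/s9.png

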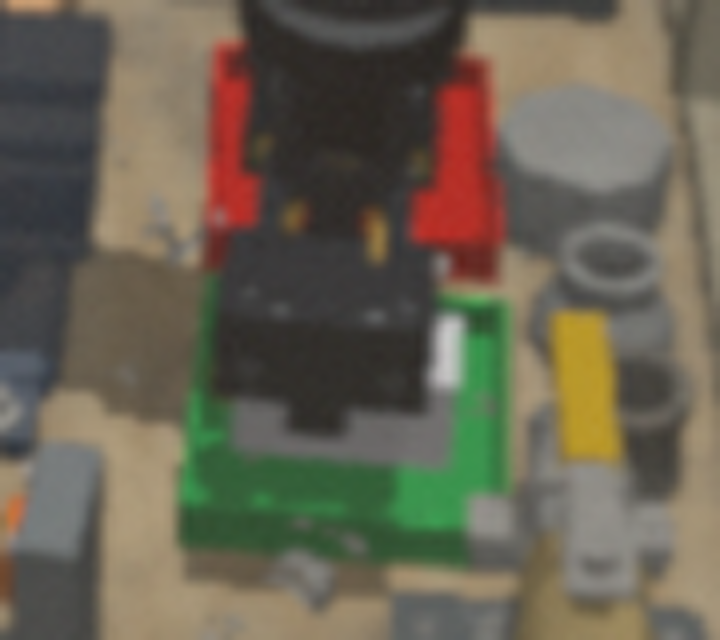

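Emit:
play_rows(
  targets=[
    [[0, 0, 0], [0, 0, 0.02], 90],
    [[0, 0, 0], [0, 0, 0], 90],
    [[0, 0, 0], [0, 0, 0], 90],
    [[0, 0, 0], [0, 0, 0], 90],
    [[0, 0, 0], [0, 0, 0], 90],
  ],
)

```text
clock: 13.3
tool_pos: [0.5974, -0.2129, 0.0468]
eef_rot: [-0.703, 0.017, 0.71, 0.016]
contact_force: [0.3, -0.2, 0.9]
opening: 0.643
```

Emit:
play_rows(
  targets=[
    [[0, 0, 0], [0, 0, 0.3], 90],
    [[0, 0, 0], [0, 0, 0.8], 90],
    [[0, 0, 0], [0, 0, 0.9], 90],
    [[0, 0, 0], [0, 0, 0.9], 90],
    [[0, 0, 0], [0, 0, 0.9], 90],
  ],
)

```text
clock: 13.8
tool_pos: [0.5974, -0.2129, 0.2013]
eef_rot: [-0.704, 0.017, 0.71, 0.016]
contact_force: [0.3, 0.1, -0.3]
opening: 0.645
```

Emit:
play_rows(
  targets=[
    [[0, 0, 0], [-0.9, 0, 0.2], 90],
    [[0, 0, 0], [-0.9, 0, 0], 90],
    [[0, 0, 0], [-0.9, 0, 0], 90],
    [[0, 0, 0], [-0.9, 0, 0], 90],
    [[0, 0, 0], [0, 0, 0], 90],
  ],
)

```text
clock: 14.3
tool_pos: [0.4472, -0.2134, 0.2076]
eef_rot: [-0.701, 0.018, 0.713, 0.017]
contact_force: [0.4, -0.4, -0.4]
opening: 0.648
```

```bash
python3 snap.py 10; python3 - <<'E'
from h import *
crop(load('top10'),'t10.png',250,120,420,250,4)
crop(load('side10'),'s10.png',200,180,350,330,5)
E
```

```text
14.4 [ 0.4536 -0.2132  0.2079] yaw -0.0468 toolx [-0.0081 -0.0013 -1.    ] [-0.33 -0.23  0.19] 0.6477546144695445
```

View pics/s10.png

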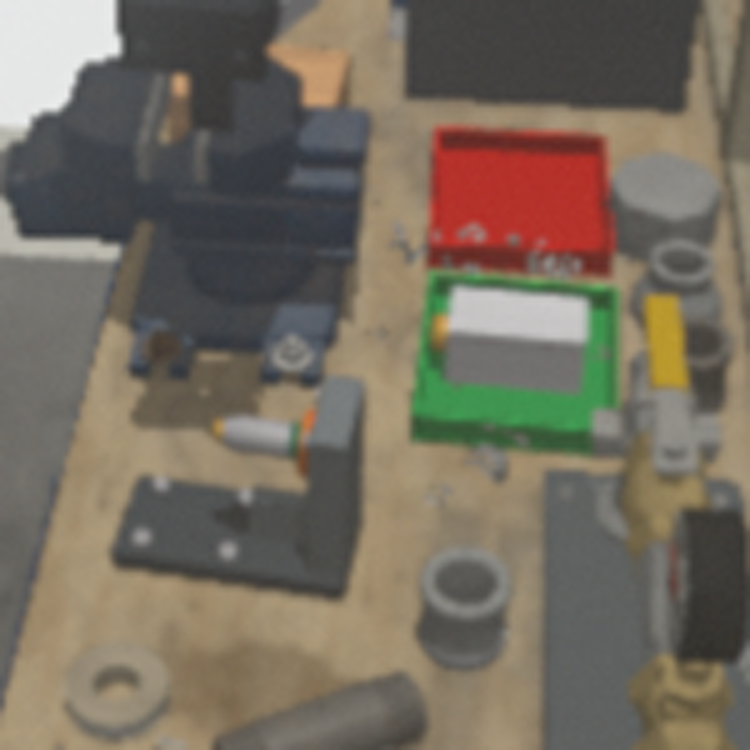

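View pics/t10.png

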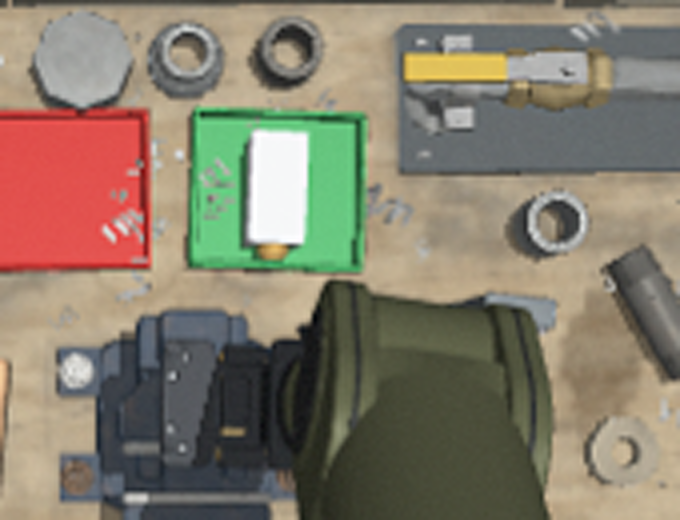

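```bash
python3 - <<'E'
from h import *
np.set_printoptions(precision=4,suppress=True)
t=load('top10')
def c2(p,x0,y0,k): return (np.array(p,float)+.5)/k-.5+[x0,y0]
S=onz(t,c2([(251,130),(308,132),(303,244),(247,242)],250,120,4),.042);G=onz(t,c2([(192,108),(367,113),(364,272),(187,266)],250,120,4),.02)
print(S.mean(0),G.mean(0),np.linalg.norm(S[0]-S[3]),np.linalg.norm(S[0]-S[1]))
from plant import r
r.finish_job(); print(r.get_state()['clock'])
E
```

```text
[ 0.606 -0.211  0.042] [ 0.6072 -0.2139  0.02  ] 0.0772688045904668 0.03925347734283859
the job is handed in; nothing more can be done
the job is handed in; nothing more can be done
```

The sleeve is bored deep enough, so I laid it flat in the green tray and handed the job in at about 14.5 s of the 48 s allowed.

**Test:** I slid the sleeve onto the pin and pushed until it stopped hard, at about 8 N. It stopped where a bore deeper than 43 mm should. After I drew the sleeve off, both camera views showed the orange ring against the grey upright.

**Placing:** The last pictures put the sleeve's middle about 1 mm (x) and 3 mm (y) from the green tray's middle. It lies flat and the gripper is clear of it. The loose fittings in view look undisturbed. I did not see the rusty union in the last crops, but the arm never went near it.

**Did not go to plan:**
- **Grasp point:** a wrist joint limit at the block made me grip about 7 mm further forward and higher than planned.
- **Slip in the fingers:** I began lifting before the fingers had fully closed, so the sleeve sat about 7 mm lower in them. The pictures showed this, and I corrected for it before sliding it onto the pin.

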